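Close the antipasti tubs for the night

ROBOT

A 6-joint arm with a two-finger parallel gripper is mounted at the origin on the work surface. World frame = base frame: x ahead of the robot, y to its left, z up, the work surface at z = 0. Lengths are in m, angles in degrees, forces in N, time in s.
With the tool pointing down it reaches from about 0.3 to 0.75 m from the base axis. Payload 8.5 kg.
Tool frame: the origin (TCP) lies midway between the tips of the shut fingers; the grasp point (between the pads) lies 19 mm behind it (env.grasp_offset is the distance from the TCP to the grasp point, in m); z points along the fingers, y is the line along which they close (so a half turn about z gives the same grasp; the last joint's range is limited). The gripper opens to 85 mm and grips with 20 to 120 N. Pads are 22 mm wide; open, the fingers measure 114 mm over their backs; the gripper's body (76 mm by 85 mm) begins 54 mm behind the grasp point. The pads swing forward as they close: fully open they stand 13 mm farther back than shut.
Start: joints at [60.602, 21.807, 74.336, -0, 83.858, -12.336], TCP at [0.161, 0.526, 0.231] pointing down, gripper open.
Joint ranges: [-178.18, 178.18], [-50.72, 133.34], [12.68, 142.11], [-81.47, 261.47], [9.98, 163.14], [-165.26, 165.26]. Speed limits (degrees/s): [136.94, 136.94, 180, 180, 180, 180].

INTERFACE

Orientations are given as a 3x3 rotation matrix whose columns are the frame's x, y, z axes.
In Python, from rig import env gives the robot as it stands.
- The arm moves only by the tool servo_tool, never from a script. Its argument "deltas" is text: rows parted by semicolons, each of 7 numbers parted by spaces: the opening, from 0 (shut) to 1 (fully open), then the shift along the tool's x, y, z in mm, then the turn, a rotation vector about the tool's x, y, z in rad. A call has 1 to 8 rows; each row shifts and turns the commanded pose from where the row before left it, along the tool's axes as they then stand; what a row does not reach is not made up. A row lasts 1/12 s, in which the tool goes at most 41.7 mm and 7.16 degrees, less where a joint would pass 70% of its speed; a pose out of reach is approached as far as the arm can. A call is refused whole if a number of a shift passes 41.7 or a number of a turn 0.125, either way. A call with a gripper value outside its range is refused whole. The fingers move at their own pace and stop on an object; "newtons" is the grip in N (left out, the last holds). Time passes only in rows, so rows that do not move let the fingers close. It gives the time, the measured TCP pose, the force, the opening and the grip force at its end, in the units of the state.
- env.observe(): the state, without advancing time (a new reading comes with each control period).
- env.get_image(name): name is "scene" or "top" or "wrist"; returns a dict with "img" (400x640x3 uint8, red, green, blue), "depth" (400x640 float32, m along the optical axis (not along the pixel's ray), 0 where there is no reading), "camera_matrix" (3x3 intrinsics, pixels), "D" ([k1, k2, p1, p2, k3] as OpenCV has them; the pictures are not rectified), "world_to_cam" (4x4, takes a point from world to camera coordinates). Camera axes: x right, y down, z forward; pixel columns grow to the right and rows downward; lengths in m; the calibration is good to about 2 mm. A picture is of the moment at which its call begins.
- env.close_job(): hands the job in; it is judged then, once.
Trained networks look in a picture, given as the dict that the camera call returned (one of the last four; its "shot" number tells which), for a name from the list of things; names that differ only in an ending like _2 or _b are one class to them, and where a whole thing is asked for, a point or a joint stands for the part that bears it (a point fixed in the world has none). Each returns a list of dicts, best first, with "conf" (0 to 1); they miss things now and then, are a little off and sometimes report something else, mostly with a low value. They report only what shows in the picture. A call takes as long as a camera call.
- env.spot_in(name, picture): "bbox" ([centre column, centre row, width, height] in pixels, round what is visible of it).
- env.spot_point(name, picture): "uv" ([column, row] in pixels: a listed point, or the origin of a listed thing).
The state is a dict: "time_s": time; "q": joint angles; "qvel": joint speeds; "joint_efforts": joint torques, N m; "position": TCP position; "tool_rot": TCP orientation; "ft_force": force on the tool from outside, world axes, zero at the start; "wrist_torque": the same for the moment, N m; "grip_width": finger opening in m; "gripper_force": force on a finger pad.
Only numpy, scipy, OpenCV 4.12 (cv2) and the standard library are available. Lean on these libraries where they do the work, as an engineer would, in place of code of your own. Each camera call takes 0.05 s, during which the arm holds its last target. There are 200 camera calls.

TASK

Close the three steel food tubs for the night. First clear every piece of cheese that was left on their lids onto the white cutting board; then press all three lids down until they are fully home; and then lay one cold pack from the steel tray flat on each closed lid, in the middle and lengthways. Leave the other things on the counter where they are.

Things in the scene. Friction and masses are not known exactly. Their poses are not given: they have to be found in the camera images.
- cheese1: brick of pale cheese 120 x 50 x 46 mm (x, y, z), about 0.26 kg; origin at its centre, x along its length, z up as it lies at the start. At the start it lies on one of the lids; it may be absent.
- cheese2: low slab of cheese 100 x 58 x 40 mm (x, y, z), about 0.26 kg; origin at its centre, x along its length, z up as it lies at the start. At the start it lies on one of the lids; it may be absent.
- cheese3: chunk of cheese 110 x 54 x 48 mm (x, y, z), its top gently sloped (it spans z -24 to between +9 and +23 mm), about 0.26 kg; origin at its centre, x along its length, z up as it lies at the start. At the start it lies on one of the lids; it may be absent.
- pack1: hard plastic cold pack, a flat pale block 130 x 46 x 25 mm (x, y, z), about 0.22 kg; origin at its centre, x along its length, z its thickness (either side may be up). At the start it lies flat on the steel tray.
- pack2: hard plastic cold pack, a flat pale block 130 x 46 x 25 mm (x, y, z), about 0.22 kg; origin at its centre, x along its length, z its thickness (either side may be up). At the start it lies flat on the steel tray.
- pack3: hard plastic cold pack, a flat pale block 130 x 46 x 25 mm (x, y, z), about 0.22 kg; origin at its centre, x along its length, z its thickness (either side may be up). At the start it lies flat on the steel tray.
- tub1: steel food tub fixed to the counter, 180 x 112 mm at its flange, flange top 60 mm above the counter; origin at the centre of its underside, x along its length, z up
- lid1 (a joint): how far the lid of tub1 has been pushed down, in m: 0 = standing 10 mm proud, 0.010 = fully home on the flange. A tight fit: it gives way at a push of about 11 N, stays where it is left, and cannot be lifted off; a cheese or cold pack resting on it does not move it
- lid1_top (a point): centre of the flat top face of the grey plastic lid of tub1 (180 x 112 mm, its length along x); 85 mm above the counter when fully proud, 75 mm when home
- tub2: steel food tub fixed to the counter, 180 x 112 mm at its flange, flange top 60 mm above the counter; origin at the centre of its underside, x along its length, z up
- lid2 (a joint): how far the lid of tub2 has been pushed down, in m: 0 = standing 10 mm proud, 0.010 = fully home on the flange. A tight fit: it gives way at a push of about 11 N, stays where it is left, and cannot be lifted off; a cheese or cold pack resting on it does not move it
- lid2_top (a point): centre of the flat top face of the grey plastic lid of tub2 (180 x 112 mm, its length along x); 85 mm above the counter when fully proud, 75 mm when home
- tub3: steel food tub fixed to the counter, 180 x 112 mm at its flange, flange top 60 mm above the counter; origin at the centre of its underside, x along its length, z up
- lid3 (a joint): how far the lid of tub3 has been pushed down, in m: 0 = standing 10 mm proud, 0.010 = fully home on the flange. A tight fit: it gives way at a push of about 11 N, stays where it is left, and cannot be lifted off; a cheese or cold pack resting on it does not move it
- lid3_top (a point): centre of the flat top face of the grey plastic lid of tub3 (180 x 112 mm, its length along x); 85 mm above the counter when fully proud, 75 mm when home
- board: white cutting board 300 x 170 x 18 mm (x, y, z) fixed to the counter; origin at the centre of its underside, its top 18 mm above the counter
- pack_tray: dark steel plate 300 x 170 x 8 mm (x, y, z) fixed to the counter, on which the cold packs lie at the start; origin at the centre of its underside, its top 8 mm above the counter
- olive_jar: glass jar, 72 mm diameter, 110 mm tall, loose bystander, not to be disturbed; its origin is at the counter's surface
- bowl: blue ceramic bowl, 150 mm diameter, 60 mm high, loose bystander, not to be disturbed; its origin is at the counter's surface
- spoon: serving spoon lying on the counter near the robot; not to be disturbed
- pepper_mill: wooden pepper mill, 52 mm diameter, 125 mm tall, loose bystander, not to be disturbed; its origin is at the counter's surface
- cheese_wheel: whole cheese wheel, 170 mm diameter, 70 mm high, loose bystander, not to be disturbed; its origin is at the counter's surface
- sauce_cup: small white cup, 64 mm diameter, 45 mm high, loose bystander, not to be disturbed; its origin is at the counter's surface
- tin: tin can, 76 mm diameter, 90 mm tall, loose bystander, not to be disturbed; its origin is at the counter's surface

How it is judged (in metres and radians):
On the way, in this order (a step that is already met when the one before it is completed fails the run):
1. every cheese present lies released on the cutting board (x of cheese1 in the frame of board between -0.15 and 0.15 m and y of cheese1 in the frame of board between -0.085 and 0.085 m and height (world z) of each of cheese1, cheese2, cheese3 below 0.12 m and linear speed of each of cheese1, cheese2, cheese3 below 0.03 m/s and contact force between the fingers and cheese1 below 0.2 N and x of cheese2 in the frame of board between -0.15 and 0.15 m and y of cheese2 in the frame of board between -0.085 and 0.085 m and contact force between the fingers and cheese2 below 0.2 N and x of cheese3 in the frame of board between -0.15 and 0.15 m and y of cheese3 in the frame of board between -0.085 and 0.085 m and contact force between the fingers and cheese3 below 0.2 N), for 0.2 s.
2. all three lids are pressed fully home while the cold packs are still off them (value of joint each of lid1, lid2, lid3 above 0.0085 m and height (world z) of each of pack1, pack2, pack3 below 0.07 m), for 0.2 s.
At the end, for the whole second after the job is handed in: All lids are home (pushed down more than 8.5 of 10 mm); every cheese present lies at rest with its centre over the cutting board; on each lid a cold pack lies flat at rest, its centre within 30 mm of the lid's centre (seen from above) and its length within 0.35 rad of the tub's (all of step 1 and value of joint each of lid1, lid2, lid3 above 0.0085 m and ((horizontal distance between pack1 and lid1_top below 0.03 m and z of pack1 in the frame of lid1_top between 0.006 and 0.018 m and angle between the x axis of pack1 and the x axis of tub1, either way round below 0.35 rad and linear speed of pack1 below 0.03 m/s) or (horizontal distance between pack2 and lid1_top below 0.03 m and z of pack2 in the frame of lid1_top between 0.006 and 0.018 m and angle between the x axis of pack2 and the x axis of tub1, either way round below 0.35 rad and linear speed of pack2 below 0.03 m/s) or (horizontal distance between pack3 and lid1_top below 0.03 m and z of pack3 in the frame of lid1_top between 0.006 and 0.018 m and angle between the x axis of pack3 and the x axis of tub1, either way round below 0.35 rad and linear speed of pack3 below 0.03 m/s)) and ((horizontal distance between pack1 and lid2_top below 0.03 m and z of pack1 in the frame of lid2_top between 0.006 and 0.018 m and angle between the x axis of pack1 and the x axis of tub2, either way round below 0.35 rad and linear speed of pack1 below 0.03 m/s) or (horizontal distance between pack2 and lid2_top below 0.03 m and z of pack2 in the frame of lid2_top between 0.006 and 0.018 m and angle between the x axis of pack2 and the x axis of tub2, either way round below 0.35 rad and linear speed of pack2 below 0.03 m/s) or (horizontal distance between pack3 and lid2_top below 0.03 m and z of pack3 in the frame of lid2_top between 0.006 and 0.018 m and angle between the x axis of pack3 and the x axis of tub2, either way round below 0.35 rad and linear speed of pack3 below 0.03 m/s)) and ((horizontal distance between pack1 and lid3_top below 0.03 m and z of pack1 in the frame of lid3_top between 0.006 and 0.018 m and angle between the x axis of pack1 and the x axis of tub3, either way round below 0.35 rad and linear speed of pack1 below 0.03 m/s) or (horizontal distance between pack2 and lid3_top below 0.03 m and z of pack2 in the frame of lid3_top between 0.006 and 0.018 m and angle between the x axis of pack2 and the x axis of tub3, either way round below 0.35 rad and linear speed of pack2 below 0.03 m/s) or (horizontal distance between pack3 and lid3_top below 0.03 m and z of pack3 in the frame of lid3_top between 0.006 and 0.018 m and angle between the x axis of pack3 and the x axis of tub3, either way round below 0.35 rad and linear speed of pack3 below 0.03 m/s))); the robot touches nothing.
It fails at once if a bystander on the counter is moved by more than 40 mm (distance of any of olive_jar, bowl, spoon, pepper_mill, cheese_wheel, sauce_cup, tin from where it was at the start of the episode above 0.04 m).
Of cheese1, cheese2, cheese3 only 2 to 3 are there at a start; the rules pass over those that are not, and their reading is None.
At some moment in a run one of cheese1, cheese2, cheese3 may be knocked a few centimetres aside while the robot is not near it.
Once in a run the grip may slacken for a moment while it holds something.
It also fails if it takes over 210 s, if anything falls off the work surface, if the arm or the gripper's body presses on something with over 40 N, if the wrist force passes 120 N, or if a joint passes its speed limit or range.

## Working session

There is one attempt and no reset: what is moved stays moved. The work goes in short steps, Python scripts to look and compute and a tool call to move; the robot and the scene stay as the last step left them, time stands still between calls to the robot, and variables do not carry over. Pictures are saved under pics/ and viewed, at most 14 in all, crops included, and the job is handed in when it is done.

Besides the shell and the picture viewer there is one more tool, called by a JSON object that holds its "api" and its "payload", one argument or row to a line. servo_tool: Moves the arm, as the interface text tells. Its arguments: {"type":"object","properties":{"deltas":{"type":"string"},"newtons":{"type":"number"}},"required":["deltas"]}

```bash
mkdir -p pics; ls
cat > h.py <<'E'
import numpy as np, cv2
from rig import env
def pt(p,u,v,z=None):
    """pixel -> world; with depth if z None, else intersect with plane z"""
    K,D,T=p["camera_matrix"],np.array(p["D"],float),np.array(p["world_to_cam"])
    n=cv2.undistortPoints(np.array([[[u,v]]],float),np.array(K,float),D)[0,0]
    R,t=T[:3,:3],T[:3,3]; c=-R.T@t; d=R.T@np.array([n[0],n[1],1.])
    if z is None:
        return c+d*p["depth"][int(round(v)),int(round(u))]
    return c+d*(z-c[2])/d[2]
def cloud(p):
    K,D,T=p["camera_matrix"],np.array(p["D"],float),np.array(p["world_to_cam"])
    h,w=p["depth"].shape; g=np.stack(np.meshgrid(np.arange(w),np.arange(h)),-1).reshape(-1,1,2).astype(float)
    n=cv2.undistortPoints(g,np.array(K,float),D)[:,0]; d=p["depth"].reshape(-1,1)
    P=np.c_[n,np.ones(len(n))]*d; P=(P-T[:3,3])@T[:3,:3]; P[d[:,0]<=0]=np.nan
    return P.reshape(h,w,3)
def save(p,f): cv2.imwrite("pics/"+f,p["img"][:,:,::-1])
E
python3 - <<'E'
from h import *
np.set_printoptions(precision=3,suppress=True)
for c in ["top","scene"]:
    p=env.get_image(c); save(p,c+"0.png")
    for n in "cheese1 cheese2 cheese3 pack1 pack2 pack3 tub1 lid1_top lid2_top lid3_top board pack_tray olive_jar bowl spoon pepper_mill cheese_wheel sauce_cup tin".split():
        for r in env.spot_point(n,p)[:3]:
            print(c,n,round(r["conf"],2),np.round(r["uv"]),pt(p,*r["uv"]))
print(env.observe())
E
```

```text
pics
top cheese1 0.62 [274. 180.] [0.621 0.14  0.13 ]
top cheese1 0.59 [324. 202.] [0.56  0.005 0.124]
top cheese1 0.26 [210. 250.] [0.426 0.341 0.031]
top cheese2 0.62 [274. 180.] [0.621 0.14  0.13 ]
top cheese2 0.59 [324. 202.] [0.56  0.005 0.124]
top cheese2 0.26 [210. 250.] [0.426 0.341 0.031]
top cheese3 0.62 [274. 180.] [0.621 0.14  0.13 ]
top cheese3 0.59 [324. 202.] [0.56  0.005 0.124]
top cheese3 0.26 [210. 250.] [0.426 0.341 0.031]
top pack1 0.82 [216. 185.] [0.621 0.327 0.035]
top pack1 0.64 [212. 249.] [0.43  0.336 0.031]
top pack1 0.6 [209. 219.] [0.518 0.345 0.031]
top pack2 0.82 [216. 185.] [0.621 0.327 0.035]
top pack2 0.64 [212. 249.] [0.43  0.336 0.031]
top pack2 0.6 [209. 219.] [0.518 0.345 0.031]
top pack3 0.82 [216. 185.] [0.621 0.327 0.035]
top pack3 0.64 [212. 249.] [0.43  0.336 0.031]
top pack3 0.6 [209. 219.] [0.518 0.345 0.031]
top tub1 0.94 [373. 205.] [ 0.551 -0.136  0.084]
top tub1 0.75 [274. 188.] [0.597 0.142 0.128]
top tub1 0.59 [324. 212.] [0.531 0.005 0.12 ]
top lid1_top 0.69 [240. 143.] [0.733 0.243 0.094]
top lid1_top 0.64 [380. 206.] [ 0.55  -0.15
[... 2286 characters left out ...]
 0.755 -0.274  0.069]
scene sauce_cup 0.82 [311. 149.] [0.387 0.159 0.036]
scene tin 0.66 [437. 201.] [0.76  0.228 0.038]
scene tin 0.51 [377. 176.] [0.635 0.125 0.128]
{'time_s': 2.0, 'q': array([ 60.604,  21.807,  74.335,   0.001,  83.858, -12.337]), 'qvel': array([ 0.079,  0.018, -0.032,  0.026, -0.032,  0.113]), 'joint_efforts': array([  0.   , -44.833, -23.147,  -0.   ,   0.001,  -0.   ]), 'position': array([0.161, 0.526, 0.231]), 'tool_rot': array([[-0.956,  0.293, -0.   ],
       [ 0.293,  0.956,  0.   ],
       [ 0.   ,  0.   , -1.   ]]), 'ft_force': array([ 0.011, -0.176,  0.705]), 'wrist_torque': array([0.023, 0.05 , 0.049]), 'gripper_force': 0.0, 'grip_width': 0.08514251533009849}
```

View pics/top0.png

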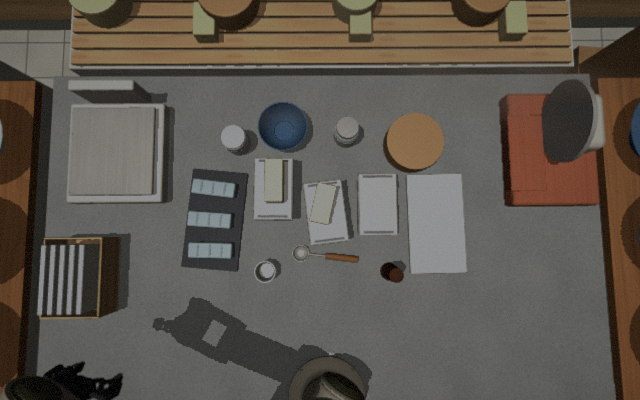

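View pics/scene0.png

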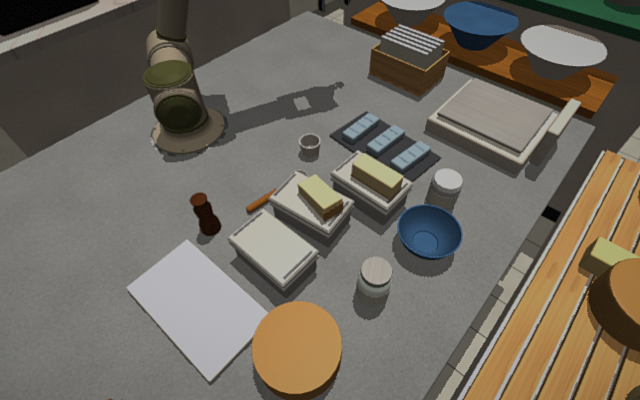

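The top view shows cheeses at about (274,180) and (324,202) on two of the lids. The third lid at (377,205) is bare, the three packs are on the tray at (213,188), (209,219) and (210,250), and the board is at (436,222). Next I'll fit rectangles to the depth cloud.

```bash
cat >> h.py <<'E'
def rect(P,c,r,z0,z1):
    """oriented rect of cloud points near c with z in band -> centre, (long,short), yaw of long side deg, median z, n"""
    m=(np.hypot(P[...,0]-c[0],P[...,1]-c[1])<r)&(P[...,2]>z0)&(P[...,2]<z1)
    Q=P[m]
    if len(Q)<6: return None
    (cx,cy),(w,h),a=cv2.minAreaRect((Q[:,:2]*1000).astype(np.float32))
    if w<h: w,h,a=h,w,a+90
    return np.round([cx,cy,w,h,(a+90)%180-90,np.median(Q[:,2])*1000,len(Q)],1)
E
python3 - <<'E'
from h import *
np.set_printoptions(precision=3,suppress=True)
for c in ["top","scene"]:
    p=env.get_image(c); P=cloud(p); print(c)
    for n,a in dict(chA=((.621,.14),.09,.105,.15),chB=((.56,.005),.09,.105,.15),tubA=((.6,.142),.12,.05,.15),tubB=((.535,0),.12,.05,.15),tubC=((.555,-.15),.115,.06,.1),p1=((.621,.325),.075,.02,.045),p2=((.525,.34),.075,.02,.045),p3=((.43,.336),.075,.02,.045),
     board=((.51,-.333),.2,.009,.03),jar=((.765,-.06),.07,.06,.2),tin=((.745,.235),.07,.05,.2),bowl=((.79,.1),.1,.03,.2),wheel=((.72,-.25),.12,.03,.2),mill=((.37,-.185),.05,.05,.2),cup=((.375,.17),.06,.02,.2)).items():
        print(n,rect(P,*a))
E
```

```text
top
chA [620.2 143.9 117.9  50.3  -0.6 130.5 816. ]
chB [556.6   8.1 110.1  53.9 -13.1 123.7 769. ]
tubA [ 616.7  115.   204.7  183.9   -0.6   85.8 2792. ]
tubB [ 534.5   -0.4  239.1  179.8  -83.5   84.8 3061. ]
tubC [ 555.9 -120.6  179.4  169.    -0.3   84.2 2670. ]
p1 [611.8 334.7 129.   46.4  82.3  33.5 663. ]
p2 [547.1 343.5 130.2 105.3  85.3  33.5 756. ]
p3 [453.4 341.8 129.3 100.4  89.7  33.5 770. ]
board [ 502.7 -316.8  314.5  239.8   -6.9   18.1 5582. ]
jar [768.6 -62.9  66.6  65.5 -62.1 109.5 533. ]
tin [755.6 229.5 132.1 110.6  64.8  89.5 665. ]
bowl [788.1 127.9 158.2 148.2 -27.1  49.5 809. ]
wheel [ 728.4 -240.6  224.4  169.5  -61.4   70.2 2835. ]
mill [ 358.1 -187.2   40.4   40.   -66.3  119.4  232. ]
cup [364.1 178.1  61.2  60.4  88.1  43.5 168. ]
scene
chA [ 622.8  142.7  119.9   52.3   -1.   129.3 1080. ]
chB [ 557.7    6.8  111.9   54.3  -13.1  122.1 1002. ]
tubA [ 604.1  113.8  182.3  181.6   89.9   85.4 3095. ]
tubB [ 535.8   -0.2  239.2  180.5  -83.7   83.8 4011. ]
tubC [ 557.1 -121.1  179.9  170.6   -0.2   83.6 4164. ]
p1 [613.4 334.5 131.2  46.2  81.5  32.6 600. ]
p2 [528.6 337.6 136.3 128.  -42.4  32.4 581. ]
p3 [454.3 341.2 131.3 100.6  89.4  32.5 532. ]
board [  502.1  -299.9   301.9   241.7     0.7    17.5 10449. ]
jar [ 775.8  -67.8   67.1   67.   -18.7  108.8 1150. ]
tin [ 758.4  227.9  130.7  106.9   64.9   83.1 1016. ]
bowl [ 786.7  129.   164.5  149.9  -26.    49.4 1337. ]
wheel [ 727.9 -241.2  230.1  169.1  -59.2   69.6 7412. ]
mill [ 359.3 -191.    41.2   40.1  -87.1   98.3  483. ]
cup [365.  177.3  62.3  61.4  -1.8  35.9 283. ]
```

```bash
cat >> h.py <<'E'
def comps(P,z0,z1,amin=150,xl=(.25,.9),yl=(-.55,.55),er=0):
    m=((P[...,2]>z0)&(P[...,2]<z1)&(P[...,0]>xl[0])&(P[...,0]<xl[1])&(P[...,1]>yl[0])&(P[...,1]<yl[1])).astype(np.uint8)
    if er: m=cv2.erode(m,np.ones((er,er),np.uint8))
    n,L=cv2.connectedComponents(m,connectivity=4); out=[]
    for i in range(1,n):
        Q=P[L==i]
        if len(Q)<amin: continue
        (cx,cy),(w,h),a=cv2.minAreaRect((Q[:,:2]*1000).astype(np.float32))
        if w<h: w,h,a=h,w,a+90
        out.append(np.round([cx,cy,w,h,(a+90)%180-90,np.median(Q[:,2])*1000,len(Q)],1))
    return out
E
python3 - <<'E'
from h import *
p=env.get_image("top"); P=cloud(p)
for b in [(.055,.14),(.076,.095),(.02,.045),(.01,.026)]:
    print(b); [print(r) for r in comps(P,*b)]
# slope of cheese B top
m=(np.hypot(P[...,0]-.557,P[...,1]-.0075)<.045)&(P[...,2]>.105)
Q=P[m]; print(np.linalg.lstsq(np.c_[Q[:,:2]-[.557,.0075],np.ones(len(Q))],Q[:,2],rcond=None)[0])
E
```

```text
(0.055, 0.14)
[886.4 538.6  28.1  20.8  -3.9 106.1 228. ]
[819.9 150.6 146.6  73.2 -47.1  59.3 158. ]
[ 7.218e+02  5.240e+02  2.644e+02  5.230e+01 -1.000e-01  7.080e+01
  1.614e+03]
[ 741.2 -265.3  168.8  168.    48.    70.1 2593. ]
[ 7.052e+02 -5.381e+02  2.309e+02  2.390e+01 -1.000e-01  9.370e+01
  6.380e+02]
[769.1 -62.7  67.5  66.  -63.3 109.3 540. ]
[751.6 263.9  72.4  71.8  -7.3  89.9 584. ]
[ 6.032e+02  1.507e+02  1.777e+02  1.127e+02 -8.000e-01  8.620e+01
  2.436e+03]
[ 5.559e+02 -1.493e+02  1.794e+02  1.129e+02 -5.000e-01  8.420e+01
  2.479e+03]
[ 534.6   -0.   180.1  111.9    6.5   85.1 2442. ]
[ 358.1 -187.2   41.    39.9  -61.7  119.5  229. ]
(0.076, 0.095)
[ 6.971e+02 -5.383e+02  2.141e+02  2.350e+01 -2.000e-01  9.280e+01
  4.280e+02]
[752.  264.8  72.   70.5  -9.9  90.2 512. ]
[ 6.032e+02  1.509e+02  1.772e+02  1.124e+02 -4.000e-01  8.470e+01
  1.569e+03]
[ 5.559e+02 -1.493e+02  1.792e+02  1.121e+02 -5.000e-01  8.430e+01
  2.432e+03]
[ 534.4   -0.   179.8  111.8    6.6   83.9 1665. ]
(0.02, 0.045)
[ 717.5 -547.4  330.6    5.1   -0.    32.6  426. ]
[716.3 480.7 294.7  18.5  -3.3  33.9 356. ]
[793.8 126.  128.1 127.1  45.2  29.7 660. ]
[611.8 335.4 130.   46.1  82.2  33.4 668. ]
[517.5 346.9 131.3  45.8  85.3  33.5 680. ]
[426.7 342.2 129.8  45.8  87.3  33.5 699. ]
(0.01, 0.026)
[793.6 125.  109.9 109.6  72.4  17.3 571. ]
[ 5.013e+02 -3.348e+02  3.001e+02  1.707e+02  6.000e-01  1.810e+01
  5.535e+03]
[412.4   3.  195.7  47.8  88.3  16.7 313. ]
[ 0.12265405 -0.02824633  0.12405655]
```

{"api": "servo_tool", "payload": {
  "deltas": "1 0 0 0 0 0 -0.1; 1 0 0 0 0 0 -0.1; 1 0 0 0 0 0 -0.097; 1 0 0 0 0 0 0",
  "newtons": 40
}}

```text
time_s: 2.48
position: [0.1614, 0.5258, 0.2313]
tool_rot: [[-1.0, -0.003, 0.0], [-0.003, 1.0, -0.0], [-0.0, -0.0, -1.0]]
ft_force: [0.1, 0.4, 0.5]
grip_width: 0.0849
gripper_force: 0.0
```

Cheese A has a 118x50 outline and its top at 131 mm, so it is cheese1. Cheese B is 110x54 with a sloped top, so it is cheese3, and cheese2 is absent. All the lids stand proud. I'll move over cheese1 first.

{"api": "servo_tool", "payload": {
  "deltas": "1 -28.7 -23.9 0 0 0 0; 1 -28.7 -23.9 0 0 0 0; 1 -28.7 -23.9 0 0 0 0; 1 -28.7 -23.9 0 0 0 0; 1 -28.7 -23.9 0 0 0 0; 1 -28.7 -23.9 0 0 0 0; 1 -28.7 -23.9 0 0 0 0; 1 -28.7 -23.9 0 0 0 0"
}}

```text
time_s: 3.15
position: [0.392, 0.333, 0.2315]
tool_rot: [[-1.0, 0.004, 0.0], [0.004, 1.0, 0.0], [-0.0, 0.0, -1.0]]
ft_force: [0.4, 1.1, 0.4]
grip_width: 0.0853
gripper_force: 0.0
```

{"api": "servo_tool", "payload": {
  "deltas": "1 -28.7 -23.9 0 0 0 0; 1 -28.7 -23.9 0 0 0 0; 1 -28.7 -23.9 0 0 0 0; 1 -28.7 -23.9 0 0 0 0; 1 -28.7 -23.9 0 0 0 0; 1 -28.7 -23.9 0 0 0 0; 1 -28.7 -23.9 0 0 0 0; 1 -28.7 -23.9 0 0 0 0"
}}

```text
time_s: 3.82
position: [0.6215, 0.1415, 0.2313]
tool_rot: [[-1.0, 0.004, -0.0], [0.004, 1.0, 0.0], [0.0, 0.0, -1.0]]
ft_force: [0.4, 0.8, 0.6]
grip_width: 0.0855
gripper_force: 0.0
```

```bash
cat >> h.py <<'E'
def tool(p,T=None):
    "world target -> mm in tool axes"
    o=env.observe(); R=np.array(o["tool_rot"]); return np.round(R.T@(np.array(p)-o["position"])*1000,1), np.round(np.degrees(np.arctan2(R[1,0],R[0,0])),1), np.round(o["position"],4)
E
python3 - <<'E'
from h import *
print(tool([.621,.1435,.094]))
P=cloud(env.get_image("scene")); [print(r) for r in comps(P,.105,.14,xl=(.45,.7),yl=(-.1,.22))]
E
```

```text
(array([  0.5,   1.9, 137.3]), np.float64(179.7), array([0.6215, 0.1415, 0.2313]))
[ 622.4  143.   120.    53.3   -1.1  129.3 1087. ]
[557.6   6.6 112.1  54.1 -13.1 122.3 997. ]
```

{"api": "servo_tool", "payload": {
  "deltas": "1 0 2 35 0 0 0; 1 0 0 35 0 0 0; 1 0 0 35 0 0 0; 1 0 0 20 0 0 0; 1 0 0 12 0 0 0; 1 0 0 0 0 0 0"
}}

```text
time_s: 4.37
position: [0.6189, 0.1449, 0.0912]
tool_rot: [[-1.0, 0.004, -0.006], [0.004, 1.0, -0.0], [0.006, -0.0, -1.0]]
ft_force: [0.6, -0.4, 0.5]
grip_width: 0.0856
gripper_force: 0.0
```

{"api": "servo_tool", "payload": {
  "deltas": "0 0 0 0 0 0 0; 0 0 0 0 0 0 0; 0 0 0 0 0 0 0; 0 0 0 0 0 0 0; 0 0 0 0 0 0 0; 0 0 0 0 0 0 0; 0 0 0 0 0 0 0; 0 0 0 0 0 0 0",
  "newtons": 60
}}

```text
time_s: 5.03
position: [0.621, 0.1449, 0.0958]
tool_rot: [[-1.0, 0.001, 0.003], [0.001, 1.0, -0.0], [-0.003, -0.0, -1.0]]
ft_force: [0.2, -1.1, 5.8]
grip_width: 0.0493
gripper_force: 66.0
```

{"api": "servo_tool", "payload": {
  "deltas": "0 0 0 20 0 0 0; 0 0 0 -20 0 0 0; 0 0 0 -35 0 0 0; 0 0 0 -38 0 0 0; 0 0 0 -38 0 0 0; 0 0 -20 0 0 0 0; 0 2 -40 0 0 0 0; 0 2 -40 0 0 0 0",
  "newtons": 70
}}

```text
time_s: 5.7
position: [0.6157, 0.045, 0.2056]
tool_rot: [[-1.0, -0.002, 0.0], [-0.002, 1.0, 0.0], [-0.0, 0.0, -1.0]]
ft_force: [0.3, -0.2, -3.4]
grip_width: 0.0493
gripper_force: 84.0
```

{"api": "servo_tool", "payload": {
  "deltas": "0 5 -38 0 0 0 0; 0 5 -38 0 0 0 0; 0 5 -38 0 0 0 0; 0 5 -38 0 0 0 0; 0 5 -38 0 0 0 0; 0 5 -38 0 0 0 0; 0 5 -38 0 0 0 0; 0 5 -38 0 0 0 0"
}}

```text
time_s: 6.37
position: [0.5752, -0.2605, 0.2051]
tool_rot: [[-1.0, 0.001, -0.001], [0.001, 1.0, 0.001], [0.001, 0.001, -1.0]]
ft_force: [0.9, 0.2, -2.9]
grip_width: 0.0491
gripper_force: 84.0
```

{"api": "servo_tool", "payload": {
  "deltas": "0 5 -38 0 0 0 0; 0 5 -38 0 0 0 0; 0 0 0 40 0 0 0; 0 0 0 40 0 0 0; 0 0 0 30 0 0 0; 0 0 0 0 0 0 0; 0 0 0 0 0 0 0"
}}

```text
time_s: 6.95
position: [0.5655, -0.3345, 0.0947]
tool_rot: [[-1.0, 0.001, -0.002], [0.001, 1.0, 0.002], [0.002, 0.002, -1.0]]
ft_force: [-0.0, 0.2, -2.1]
grip_width: 0.0491
gripper_force: 83.6
```

Run:
```python
from h import *
print(tool([.565,-.335,.03])); o=env.observe(); print(o["grip_width"],o["gripper_force"])
p=env.get_image("scene"); save(p,"s1.png"); P=cloud(p)
m=(abs(P[...,0]-.565)<.07)&(abs(P[...,1]+.335)<.035)&(P[...,2]>.024)&(P[...,2]<.14)
print(np.nanpercentile(P[m][:,2],[1,5,25,50,75,95]))
print(comps(P,.05,.10,xl=(.4,.7),yl=(-.1,.22)))
```

```text
(array([ 0.4, -0.6, 64.7]), np.float64(180.0), array([ 0.5655, -0.3345,  0.0947]))
0.04911328241148908 83.55578899383545
[0.08818416 0.09494902 0.12612984 0.13189415 0.13304399 0.13444902]
[array([6.041e+02, 1.483e+02, 1.811e+02, 1.129e+02, 1.000e-01, 7.460e+01,
       2.626e+03]), array([ 5.362e+02, -1.700e+00,  1.802e+02,  1.129e+02,  6.700e+00,
        8.290e+01,  2.158e+03])]
```

View pics/s1.png

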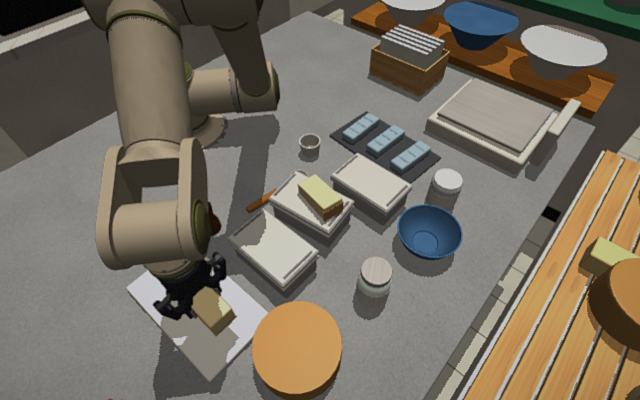

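Lid A now reads 74.6 mm, so it is home already: a row I got wrong pushed it down. That does no harm, because the other two lids are still proud. Cheese1 is held level over the board at (215,310), with its bottom near z=0.087. I'll lower it and release.

{"api": "servo_tool", "payload": {
  "deltas": "0 0 0 25 0 0 0; 0 0 0 25 0 0 0; 0 0 0 10 0 0 0; 0 0 0 5 0 0 0; 0 0 0 0 0 0 0; 0 0 0 0 0 0 0"
}}

```text
time_s: 7.5
position: [0.5667, -0.3356, 0.0323]
tool_rot: [[-1.0, 0.001, 0.002], [0.001, 1.0, -0.002], [-0.002, -0.002, -1.0]]
ft_force: [-0.3, -0.2, -2.0]
grip_width: 0.0491
gripper_force: 83.9
```

{"api": "servo_tool", "payload": {
  "deltas": "1 0 0 0 0 0 0; 1 0 0 0 0 0 0; 1 0 0 0 0 0 0; 1 0 0 0 0 0 0; 1 0 0 0 0 0 0; 1 0 0 -20 0 0 0; 1 0 0 -40 0 0 0; 1 0 0 -40 0 0 0"
}}

```text
time_s: 8.17
position: [0.5653, -0.3345, 0.1305]
tool_rot: [[-1.0, 0.001, -0.003], [0.001, 1.0, 0.002], [0.003, 0.002, -1.0]]
ft_force: [0.9, -0.8, 0.3]
grip_width: 0.0853
gripper_force: 0.0
```

{"api": "servo_tool", "payload": {
  "deltas": "1 0 0 -40 0 0 0; 1 0 0 -30 0 0 0; 1 0 38 0 0 0 0; 1 0 38 0 0 0 0; 1 0 38 0 0 0 0; 1 0 38 0 0 0 0; 1 0 38 0 0 0 0; 1 0 38 0 0 0 0"
}}

```text
time_s: 8.83
position: [0.5657, -0.1052, 0.2006]
tool_rot: [[-1.0, 0.001, 0.0], [0.001, 1.0, -0.0], [-0.0, -0.0, -1.0]]
ft_force: [0.6, 0.5, -0.1]
grip_width: 0.0852
gripper_force: 0.0
```

Run:
```python
from h import *
P=cloud(env.get_image("scene")); [print(r) for r in comps(P,.105,.14,xl=(.45,.7),yl=(-.1,.1))]
[print(r) for r in comps(P,.05,.08,xl=(.35,.66),yl=(-.45,-.25))]
print(tool([.557,.0075,.094]))
```

```text
[557.6   6.5 111.7  54.4 -12.7 122.5 964. ]
[ 5.669e+02 -3.362e+02  1.201e+02  4.970e+01  3.000e-01  6.340e+01
  1.495e+03]
(array([  8. , 106.1, 107.2]), np.float64(-179.8), array([ 0.5654, -0.0989,  0.2009]))
```

{"api": "servo_tool", "payload": {
  "deltas": "1 2 36 0 0 0 0; 1 3 36 0 0 0 0; 1 3 34 0 0 0 0; 1 0 0 0 0 0 0.115; 1 0 0 0 0 0 0.115; 1 0 0 35 0 0 0; 1 0 0 30 0 0 0; 1 0 0 0 0 0 0"
}}

```text
time_s: 9.55
position: [0.5556, -0.0004, 0.1307]
tool_rot: [[-0.973, 0.229, -0.009], [0.229, 0.973, 0.002], [0.009, -0.0, -1.0]]
ft_force: [-0.3, -1.0, -0.8]
grip_width: 0.0852
gripper_force: 0.0
```

Run:
```python
from h import *
print(tool([.557,.0075,.097]))
P=cloud(env.get_image("top")); print(rect(P,(.557,.0075),.09,.1,.135))
```

```text
(array([ 0.2,  8. , 33.7]), np.float64(166.8), array([ 5.556e-01, -4.000e-04,  1.307e-01]))
[517.6  17.   53.4  30.3  77.  118.6 208. ]
```

{"api": "servo_tool", "payload": {
  "deltas": "1 0 8 0 0 0 0; 1 0 0 0 0 0 0; 1 0 0 15 0 0 0; 1 0 0 15 0 0 0; 1 0 0 4 0 0 0; 1 0 0 0 0 0 0; 1 0 0 0 0 0 0"
}}

```text
time_s: 10.18
position: [0.5606, 0.0068, 0.1026]
tool_rot: [[-0.974, 0.229, 0.002], [0.229, 0.974, -0.0], [-0.002, 0.0, -1.0]]
ft_force: [0.6, 0.0, 0.8]
grip_width: 0.0858
gripper_force: 0.0
```

{"api": "servo_tool", "payload": {
  "deltas": "0 0 0 0 0 0 0; 0 0 0 0 0 0 0; 0 0 0 0 0 0 0; 0 0 0 0 0 0 0; 0 0 0 0 0 0 0; 0 0 0 0 0 0 0; 0 0 0 0 0 0 0; 0 0 0 0 0 0 0"
}}

```text
time_s: 10.85
position: [0.5603, 0.0068, 0.1022]
tool_rot: [[-0.973, 0.229, 0.001], [0.229, 0.973, -0.0], [-0.001, 0.0, -1.0]]
ft_force: [-1.7, -0.3, 4.6]
grip_width: 0.052
gripper_force: 76.6
```

{"api": "servo_tool", "payload": {
  "deltas": "0 0 0 -20 0 0 0; 0 0 0 -35 0 0 0; 0 0 0 -35 0 0 0; 0 0 0 -20 0 0 0; 0 0 0 0 0 0 -0.115; 0 0 0 0 0 0 -0.115; 0 0 -10 0 0 0 0; 0 0 0 0 0 0 0"
}}

```text
time_s: 11.52
position: [0.5598, -0.0045, 0.2108]
tool_rot: [[-1.0, 0.005, -0.001], [0.005, 1.0, -0.0], [0.001, -0.0, -1.0]]
ft_force: [-0.1, 0.1, -2.8]
grip_width: 0.0521
gripper_force: 75.8
```

{"api": "servo_tool", "payload": {
  "deltas": "0 14.5 -36.5 0 0 0 0; 0 14.5 -36.5 0 0 0 0; 0 14.5 -36.5 0 0 0 0; 0 14.5 -36.5 0 0 0 0; 0 14.5 -36.5 0 0 0 0; 0 14.5 -36.5 0 0 0 0; 0 14.5 -36.5 0 0 0 0; 0 14.5 -36.5 0 0 0 0"
}}

```text
time_s: 12.18
position: [0.4424, -0.2969, 0.211]
tool_rot: [[-1.0, 0.005, -0.001], [0.005, 1.0, 0.001], [0.001, 0.001, -1.0]]
ft_force: [1.3, -0.5, -1.6]
grip_width: 0.0524
gripper_force: 75.8
```

{"api": "servo_tool", "payload": {
  "deltas": "0 14 -37 0 0 0 0; 0 0 0 40 0 0 0; 0 0 0 40 0 0 0; 0 0 0 40 0 0 0; 0 0 0 20 0 0 0; 0 0 0 0 0 0 0; 0 0 0 0 0 0 0"
}}

```text
time_s: 12.77
position: [0.4295, -0.3322, 0.071]
tool_rot: [[-1.0, 0.003, -0.001], [0.003, 1.0, 0.001], [0.001, 0.001, -1.0]]
ft_force: [-0.3, -0.2, -1.6]
grip_width: 0.052
gripper_force: 75.7
```

Run:
```python
from h import *
print(tool([.43,-.335,.037])); o=env.observe(); print(o["grip_width"],o["gripper_force"])
P=cloud(env.get_image("scene"))
m=(abs(P[...,0]-.43)<.055)&(abs(P[...,1]+.335)<.025)&(P[...,2]>.04)&(P[...,2]<.11)
print(np.nanpercentile(P[m][:,2],[1,5,25,50,75,95]))
[print(r) for r in comps(P,.05,.08,xl=(.5,.66),yl=(-.45,-.25))]
```

```text
(array([-0.6, -2.8, 34. ]), np.float64(179.8), array([ 0.4295, -0.3322,  0.071 ]))
0.05204354772490827 75.6882703366864
[0.05323675 0.05978967 0.08635279 0.09160263 0.09491628 0.09791735]
[ 567.  -335.8  121.6   49.7   -0.    63.3 1497. ]
```

{"api": "servo_tool", "payload": {
  "deltas": "0 0 0 20 0 0 0; 0 0 0 10 0 0 0; 0 0 0 4 0 0 0; 0 0 0 0 0 0 0; 1 0 0 0 0 0 0; 1 0 0 0 0 0 0; 1 0 0 0 0 0 0; 1 0 0 0 0 0 0"
}}

```text
time_s: 13.48
position: [0.4299, -0.3323, 0.038]
tool_rot: [[-1.0, 0.001, 0.001], [0.001, 1.0, -0.001], [-0.001, -0.001, -1.0]]
ft_force: [-0.4, 0.0, -0.5]
grip_width: 0.0857
gripper_force: 0.0
```

{"api": "servo_tool", "payload": {
  "deltas": "1 0 0 -20 0 0 0; 1 0 0 -40 0 0 0; 1 0 0 -40 0 0 0; 0.3 0 0 -30 0 0 0; 0 -22 31 0 0 0 0; 0 -22 31 0 0 0 0; 0 -22 31 0 0 0 0; 0 0 0 0 0 0 0"
}}

```text
time_s: 14.15
position: [0.4982, -0.2343, 0.1679]
tool_rot: [[-1.0, -0.004, 0.001], [-0.004, 1.0, 0.001], [-0.002, 0.001, -1.0]]
ft_force: [-0.1, -0.9, -0.3]
grip_width: 0.0255
gripper_force: 0.0
```

Run:
```python
from h import *
print(tool([.556,-.149,.09]));
p=env.get_image("top"); P=cloud(p);save(p,"t2.png")
[print(r) for r in comps(P,.035,.08,xl=(.35,.66),yl=(-.42,-.23),amin=100)]
```

```text
(array([-58.,  85.,  78.]), np.float64(-179.8), array([ 0.4982, -0.2343,  0.1679]))
[ 612.2 -333.7   50.    29.3   83.8   63.5  112. ]
[ 431.4 -326.    65.7   35.1   53.5   58.5  245. ]
```

View pics/t2.png

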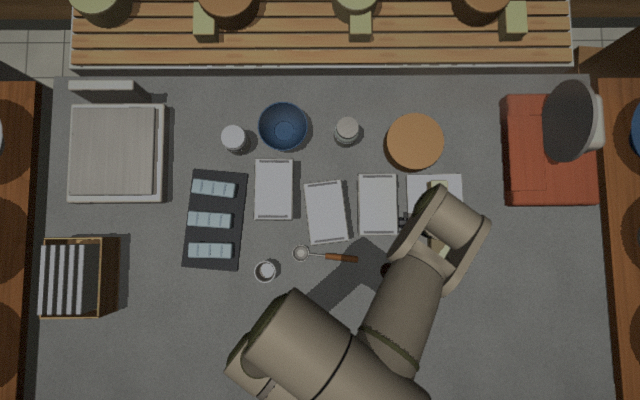

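The cheeses show on the board at (440,185) and (440,245), partly behind the arm. The lids at (274,190), (326,212) and (377,205) are all clear. Next I'll move over lid C with shut fingers and press.

{"api": "servo_tool", "payload": {
  "deltas": "0 -20 28 0 0 0 0; 0 -20 28 0 0 0 0; 0 -18 28 0 0 0 0; 0 0 0 35 0 0 0; 0 0 0 30 0 0 0; 0 0 0 0 0 0 0; 0 0 0 5 0 0 0; 0 0 0 0 0 0 0"
}}

```text
time_s: 14.87
position: [0.554, -0.1561, 0.0981]
tool_rot: [[-1.0, 0.002, 0.001], [0.002, 1.0, -0.001], [-0.001, -0.001, -1.0]]
ft_force: [0.4, 0.9, 0.5]
grip_width: -0.0
gripper_force: 0.0
```

Run:
```python
from h import *
print(tool([.556,-.149,.075]));
p=env.get_image("scene"); P=cloud(p)
[print(r) for r in comps(P,.035,.08,xl=(.35,.66),yl=(-.42,-.24),amin=100)]
```

```text
(array([-1.9,  7.2, 23.1]), np.float64(179.9), array([ 0.554 , -0.1561,  0.0981]))
[ 4.277e+02 -3.323e+02  1.118e+02  5.410e+01  5.000e-01  5.690e+01
  1.202e+03]
[ 5.672e+02 -3.358e+02  1.204e+02  4.990e+01  1.000e-01  6.320e+01
  1.595e+03]
```

{"api": "servo_tool", "payload": {
  "deltas": "0 -2 7 0 0 0 0; 0 0 0 10 0 0 0; 0 0 0 5 0 0 0; 0 0 0 5 0 0 0; 0 0 0 4 0 0 0; 0 0 0 4 0 0 0; 0 0 0 0 0 0 0; 0 0 0 0 0 0 0"
}}

```text
time_s: 15.58
position: [0.5564, -0.148, 0.0746]
tool_rot: [[-1.0, 0.0, 0.004], [0.0, 1.0, -0.002], [-0.004, -0.002, -1.0]]
ft_force: [-14.0, 6.8, 47.3]
grip_width: 0.0003
gripper_force: 23.2
```

{"api": "servo_tool", "payload": {
  "deltas": "0 0 0 -20 0 0 0; 0 0 0 -25 0 0 0; 0 5 36 0 0 0 0; 0 5 37 0 0 0 0; 0 5 37 0 0 0 0; 0 5 37 0 0 0 0; 0 0 0 15 0 0 0; 0 0 0 0 0 0 0"
}}

```text
time_s: 16.25
position: [0.5346, 0.0008, 0.0976]
tool_rot: [[-1.0, -0.002, -0.003], [-0.002, 1.0, 0.001], [0.003, 0.001, -1.0]]
ft_force: [-0.1, -0.3, -0.5]
grip_width: -0.0001
gripper_force: 0.0
```

{"api": "servo_tool", "payload": {
  "deltas": "0 0 0 8 0 0 0; 0 0 0 6 0 0 0; 0 0 0 5 0 0 0; 0 0 0 5 0 0 0; 0 0 0 4 0 0 0; 0 0 0 0 0 0 0; 0 0 0 0 0 0 0"
}}

```text
time_s: 16.83
position: [0.5363, -0.0021, 0.0747]
tool_rot: [[-1.0, 0.002, 0.003], [0.002, 1.0, -0.001], [-0.003, -0.001, -1.0]]
ft_force: [-12.0, 2.8, 36.2]
grip_width: 0.0003
gripper_force: 18.1
```

Run:
```python
from h import *
print(tool([.535,-.001,.075]))
p=env.get_image("scene"); P=cloud(p); [print(r) for r in comps(P,.06,.1,xl=(.4,.7),yl=(-.22,.22))]
```

```text
(array([ 1.3,  1.1, -0.3]), np.float64(179.9), array([ 0.5363, -0.0021,  0.0747]))
[ 6.033e+02  1.486e+02  1.814e+02  1.134e+02 -4.000e-01  7.470e+01
  2.522e+03]
[ 5.366e+02 -1.900e+00  1.789e+02  1.115e+02  6.500e+00  7.450e+01
  2.287e+03]
[ 5.566e+02 -1.501e+02  1.804e+02  1.125e+02 -3.000e-01  7.460e+01
  3.608e+03]
```

{"api": "servo_tool", "payload": {
  "deltas": "0 0 0 -20 0 0 0; 0 0 0 -25 0 0 0; 0 -17 37 0 0 0 0; 0 -17 38 0 0 0 0; 0 -17 38 0 0 0 0; 0 -17 38 0 0 0 0; 0 0 0 20 0 0 0; 0 0 0 0 0 0 0"
}}

```text
time_s: 17.55
position: [0.6032, 0.1506, 0.0928]
tool_rot: [[-1.0, -0.001, -0.005], [-0.001, 1.0, -0.0], [0.005, -0.0, -1.0]]
ft_force: [-1.2, -0.6, -1.2]
grip_width: 0.0
gripper_force: 0.0
```

{"api": "servo_tool", "payload": {
  "deltas": "0 0 0 10 0 0 0; 0 0 0 8 0 0 0; 0 0 0 7 0 0 0; 0 0 0 0 0 0 0; 0 0 0 0 0 0 0; 0 0 0 0 0 0 0; 0 0 0 -20 0 0 0; 0 0 0 -20 0 0 0"
}}

```text
time_s: 18.22
position: [0.6035, 0.1484, 0.1115]
tool_rot: [[-1.0, 0.003, -0.002], [0.003, 1.0, -0.0], [0.002, -0.0, -1.0]]
ft_force: [0.2, -0.0, 0.3]
grip_width: 0.0
gripper_force: 0.0
```

Run:
```python
from h import *
print(tool([.612,.335,.12]))
for c in ["scene","top"]:
    p=env.get_image(c); P=cloud(p); [print(r) for r in comps(P,.06,.1,xl=(.4,.7),yl=(-.22,.22))]
    [print(r) for r in comps(P,.02,.045,xl=(.3,.72),yl=(.2,.45))]
```

```text
(array([ -7.9, 186.7,  -8.5]), np.float64(179.8), array([0.6035, 0.1484, 0.1115]))
[ 6.044e+02  1.480e+02  1.799e+02  1.131e+02 -5.000e-01  7.470e+01
  2.356e+03]
[ 5.364e+02 -1.900e+00  1.793e+02  1.115e+02  6.900e+00  7.460e+01
  2.813e+03]
[ 5.570e+02 -1.500e+02  1.790e+02  1.128e+02 -2.000e-01  7.460e+01
  3.619e+03]
[426.7 320.6  89.   46.7 -89.1  32.3 254. ]
[613.  334.7 130.2  46.8  82.4  32.7 603. ]
[601.9 100.9 174.7  12.7  -0.9  74.7 221. ]
[ 5.548e+02 -1.495e+02  1.779e+02  1.124e+02 -1.000e-01  7.510e+01
  2.399e+03]
[ 5.348e+02 -1.000e-01  1.803e+02  1.119e+02  6.600e+00  7.530e+01
  2.397e+03]
[575.3 176.5  58.9  34.9 -89.9  75.7 226. ]
[614.6 354.2  92.3  46.2  81.9  33.5 465. ]
[518.4 358.  108.1  45.8  85.3  33.4 533. ]
[426.9 349.6 115.1  45.8  87.4  33.6 592. ]
```

All the lids are home at about 74.7 mm, and the packs are still on the tray. Next is pack 1.

{"api": "servo_tool", "payload": {
  "deltas": "1 -2 37 -4 0 0 0; 1 -2 37 -4 0 0 0; 1 -2 37 -4 0 0 0; 1 -2 38 -4 0 0 0; 1 -1 38 -4 0 0 0; 1 0 0 0 0 0 0.122; 1 0 0 0 0 0 0.122; 1 0 0 0 0 0 0.122"
}}

```text
time_s: 18.98
position: [0.6131, 0.3365, 0.1302]
tool_rot: [[-0.931, 0.364, -0.001], [0.364, 0.931, -0.001], [0.001, -0.001, -1.0]]
ft_force: [0.5, -1.0, -1.2]
grip_width: 0.0854
gripper_force: 0.0
```

{"api": "servo_tool", "payload": {
  "deltas": "1 0 0 0 0 0 0.122; 1 0 0 0 0 0 0.122; 1 0 0 0 0 0 0.122; 1 0 0 0 0 0 0.122; 1 0 0 0 0 0 0.122; 1 0 0 0 0 0 0.122; 1 0 0 0 0 0 0.122; 1 0 0 0 0 0 0.122"
}}

```text
time_s: 19.65
position: [0.6134, 0.3356, 0.1304]
tool_rot: [[-0.219, 0.976, -0.001], [0.976, 0.219, -0.0], [-0.0, -0.001, -1.0]]
ft_force: [0.2, 0.1, -0.2]
grip_width: 0.0855
gripper_force: 0.0
```

{"api": "servo_tool", "payload": {
  "deltas": "1 0 0 0 0 0 0.122; 1 0 0 0 0 0 0.122; 1 0 0 0 0 0 0.122; 1 0 0 0 0 0 0; 1 0 0 0 0 0 0"
}}

```text
time_s: 20.07
position: [0.6133, 0.3359, 0.1306]
tool_rot: [[0.135, 0.991, -0.001], [0.991, -0.135, -0.0], [-0.0, -0.001, -1.0]]
ft_force: [0.3, 0.4, 0.4]
grip_width: 0.0854
gripper_force: 0.0
```

Run:
```python
from h import *
print(tool([.6125,.335,.007]))
```

```text
(array([ -1. ,  -0.6, 123.6]), np.float64(82.2), array([0.6133, 0.3359, 0.1306]))
```

{"api": "servo_tool", "payload": {
  "deltas": "1 0 0 38 0 0 0; 1 0 0 35 0 0 0; 1 0 0 25 0 0 0; 1 0 0 15 0 0 0; 1 0 0 8 0 0 0; 1 0 0 2 0 0 0; 1 0 0 0 0 0 0; 1 0 0 0 0 0 0"
}}

```text
time_s: 20.73
position: [0.6139, 0.3369, 0.0097]
tool_rot: [[0.137, 0.991, 0.002], [0.991, -0.137, 0.001], [0.001, 0.002, -1.0]]
ft_force: [-0.4, 1.1, 0.2]
grip_width: 0.0855
gripper_force: 0.0
```

{"api": "servo_tool", "payload": {
  "deltas": "0 0 0 0 0 0 0; 0 0 0 0 0 0 0; 0 0 0 0 0 0 0; 0 0 0 0 0 0 0; 0 0 0 0 0 0 0; 0 0 0 0 0 0 0; 0 0 0 0 0 0 0; 0 0 0 0 0 0 0"
}}

```text
time_s: 21.4
position: [0.6137, 0.3369, 0.0093]
tool_rot: [[0.137, 0.991, 0.002], [0.991, -0.137, 0.001], [0.001, 0.001, -1.0]]
ft_force: [-0.1, -0.2, 6.3]
grip_width: 0.045
gripper_force: 74.2
```

{"api": "servo_tool", "payload": {
  "deltas": "0 0 0 -20 0 0 0; 0 0 0 -38 0 0 0; 0 0 0 -38 0 0 0; 0 0 0 -38 0 0 0; 0 0 0 0 0 0 0.12; 0 0 0 0 0 0 0.12; 0 0 0 0 0 0 0.12; 0 0 0 0 0 0 0.12"
}}

```text
time_s: 22.07
position: [0.6129, 0.3367, 0.1417]
tool_rot: [[0.584, 0.812, -0.001], [0.812, -0.584, -0.0], [-0.001, -0.001, -1.0]]
ft_force: [-0.6, 0.0, -3.0]
grip_width: 0.0452
gripper_force: 73.4
```

{"api": "servo_tool", "payload": {
  "deltas": "0 0 0 0 0 0 0.12; 0 0 0 0 0 0 0.12; 0 0 0 0 0 0 0.12; 0 0 0 0 0 0 0.12; 0 0 0 0 0 0 0.12; 0 0 0 0 0 0 0.12; 0 0 0 0 0 0 0.12; 0 0 0 0 0 0 0.12"
}}

```text
time_s: 22.73
position: [0.6129, 0.3367, 0.1415]
tool_rot: [[1.0, -0.013, -0.002], [-0.013, -1.0, -0.001], [-0.002, 0.001, -1.0]]
ft_force: [-0.9, -0.2, -2.3]
grip_width: 0.0448
gripper_force: 73.4
```

{"api": "servo_tool", "payload": {
  "deltas": "0 -2 37 0 0 0 0; 0 -2 37 0 0 0 0; 0 -2 37 0 0 0 0; 0 -2 37 0 0 0 0; 0 -2 38 0 0 0 0; 0 0 0 25 0 0 0; 0 0 0 15 0 0 0; 0 0 0 0 0 0 0"
}}

```text
time_s: 23.4
position: [0.6001, 0.15, 0.0989]
tool_rot: [[1.0, -0.009, -0.007], [-0.009, -1.0, -0.0], [-0.007, 0.0, -1.0]]
ft_force: [0.0, -1.2, -2.6]
grip_width: 0.0447
gripper_force: 73.3
```

Run:
```python
from h import *
print(tool([.6035,.1495,.078])); o=env.observe(); print(o["grip_width"],o["gripper_force"])
p=env.get_image("scene"); save(p,"s3.png"); P=cloud(p)
[print(r) for r in comps(P,.1,.14,xl=(.5,.7),yl=(.08,.22),amin=50)]
```

```text
(array([ 3.6,  0.4, 20.8]), np.float64(-0.5), array([0.6001, 0.15  , 0.0989]))
0.044662536110072835 73.34204435348511
[599.9 145.  133.7  62.6  12.5 121.4 727. ]
```

View pics/s3.png

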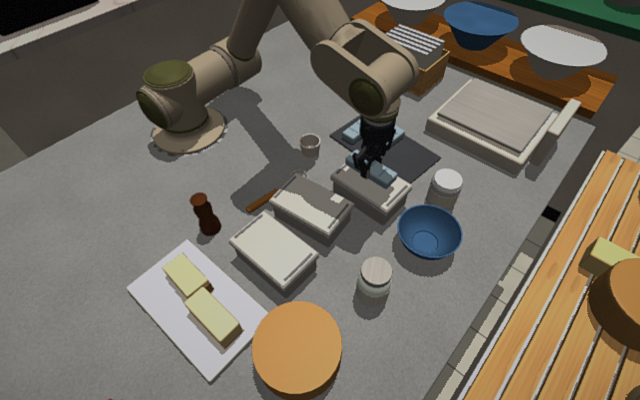

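Both cheeses lie on the board at (185,275) and (213,315). The pack is held level over lid A at (372,170). I'll lower and release it.

{"api": "servo_tool", "payload": {
  "deltas": "0 3 0 10 0 0 0; 0 0 0 8 0 0 0; 0 0 0 3 0 0 0; 0 0 0 0 0 0 0; 0 0 0 0 0 0 0; 1 0 0 0 0 0 0; 1 0 0 0 0 0 0; 1 0 0 0 0 0 0"
}}

```text
time_s: 24.12
position: [0.6052, 0.1509, 0.082]
tool_rot: [[1.0, -0.007, 0.001], [-0.007, -1.0, 0.0], [0.001, -0.0, -1.0]]
ft_force: [0.5, -0.0, -0.2]
grip_width: 0.0789
gripper_force: 0.0
```

{"api": "servo_tool", "payload": {
  "deltas": "1 0 0 0 0 0 0; 1 0 0 -15 0 0 0; 1 0 0 -35 0 0 0; 1 0 0 -35 0 0 0; 1 -15 -35 0 0 0 0; 1 -15 -35 0 0 0 0; 1 -15 -35 0 0 0 0; 1 -15 -35 0 0 0 0"
}}

```text
time_s: 24.78
position: [0.5452, 0.2926, 0.1669]
tool_rot: [[1.0, -0.008, 0.001], [-0.008, -1.0, 0.0], [0.001, -0.0, -1.0]]
ft_force: [-0.0, 0.6, 0.1]
grip_width: 0.0854
gripper_force: 0.0
```

{"api": "servo_tool", "payload": {
  "deltas": "1 -15 -35 0 0 0 0; 1 -12 -22 0 0 0 0; 1 0 0 0 0 0 -0.123; 1 0 0 0 0 0 -0.123; 1 0 0 0 0 0 -0.123; 1 0 0 0 0 0 -0.123; 1 0 0 0 0 0 -0.123; 1 0 0 0 0 0 -0.123"
}}

```text
time_s: 25.45
position: [0.5193, 0.3485, 0.1666]
tool_rot: [[0.741, 0.672, 0.0], [0.672, -0.741, 0.0], [0.0, 0.0, -1.0]]
ft_force: [-0.2, -0.0, 0.5]
grip_width: 0.0857
gripper_force: 0.0
```

{"api": "servo_tool", "payload": {
  "deltas": "1 0 0 0 0 0 -0.123; 1 0 0 0 0 0 -0.123; 1 0 0 0 0 0 -0.123; 1 0 0 0 0 0 -0.123; 1 0 0 0 0 0 -0.123; 1 0 0 0 0 0 -0.123; 1 0 0 0 0 0 0; 1 0 0 0 0 0 0"
}}

```text
time_s: 26.12
position: [0.5194, 0.3485, 0.1665]
tool_rot: [[0.106, 0.994, 0.0], [0.994, -0.106, 0.0], [0.0, 0.0, -1.0]]
ft_force: [0.2, 0.5, 0.1]
grip_width: 0.0853
gripper_force: 0.0
```

Run:
```python
from h import *
print(tool([.518,.347,.010]))
for c in ["scene","top"]:
    P=cloud(env.get_image(c)); print(rect(P,(.604,.149),.1,.09,.115)); [print(r) for r in comps(P,.02,.045,xl=(.3,.72),yl=(.2,.45))]
```

```text
(array([ -1.6,  -1.2, 156.5]), np.float64(83.9), array([0.5194, 0.3485, 0.1665]))
[6.043e+02 1.503e+02 1.300e+02 4.730e+01 3.000e-01 9.950e+01 7.920e+02]
[428.3 341.7 130.6  47.3  87.3  32.5 501. ]
[519.4 344.6 130.8  47.1  85.4  32.4 537. ]
[6.023e+02 1.520e+02 1.263e+02 4.360e+01 1.000e-01 1.004e+02 7.130e+02]
[517.1 342.8 123.4  45.8  85.4  33.4 618. ]
[425.9 325.2  95.8  45.8  87.4  33.5 478. ]
```

Pack 1 lies flat on lid A, within 3 mm of its centre. Next is pack 2.

{"api": "servo_tool", "payload": {
  "deltas": "1 -2 -1 38 0 0 0; 1 0 0 38 0 0 0; 1 0 0 38 0 0 0; 1 0 0 25 0 0 0; 1 0 0 12 0 0 0; 1 0 0 5 0 0 0; 1 0 0 0 0 0 0; 1 0 0 0 0 0 0"
}}

```text
time_s: 26.88
position: [0.519, 0.347, 0.0119]
tool_rot: [[0.102, 0.995, 0.002], [0.995, -0.102, 0.001], [0.001, 0.002, -1.0]]
ft_force: [-0.4, -0.8, 1.3]
grip_width: 0.0852
gripper_force: 0.0
```

{"api": "servo_tool", "payload": {
  "deltas": "0 0 0 0 0 0 0; 0 0 0 0 0 0 0; 0 0 0 0 0 0 0; 0 0 0 0 0 0 0; 0 0 0 0 0 0 0; 0 0 0 0 0 0 0; 0 0 0 0 0 0 0; 0 0 0 0 0 0 0"
}}

```text
time_s: 27.55
position: [0.5186, 0.3468, 0.0116]
tool_rot: [[0.102, 0.995, 0.002], [0.995, -0.102, 0.001], [0.001, 0.002, -1.0]]
ft_force: [-0.6, -1.0, 6.4]
grip_width: 0.0448
gripper_force: 73.1
```

{"api": "servo_tool", "payload": {
  "deltas": "0 0 0 -20 0 0 0; 0 0 0 -38 0 0 0; 0 0 0 -38 0 0 0; 0 0 0 -38 0 0 0; 0 0 0 -25 0 0 0; 0 0 0 0 0 0 0.12; 0 0 0 0 0 0 0.12; 0 0 0 0 0 0 0.12"
}}

```text
time_s: 28.22
position: [0.5179, 0.3465, 0.1697]
tool_rot: [[0.451, 0.892, 0.0], [0.892, -0.451, 0.0], [0.0, 0.0, -1.0]]
ft_force: [-0.1, -0.3, -2.7]
grip_width: 0.0445
gripper_force: 72.5
```

{"api": "servo_tool", "payload": {
  "deltas": "0 0 0 0 0 0 0.12; 0 0 0 0 0 0 0.12; 0 0 0 0 0 0 0.12; 0 0 0 0 0 0 0.12; 0 0 0 0 0 0 0.12; 0 0 0 0 0 0 0.12; 0 0 0 0 0 0 0.12; 0 0 0 0 0 0 0.04"
}}

```text
time_s: 28.88
position: [0.5178, 0.3465, 0.1691]
tool_rot: [[0.975, 0.221, -0.001], [0.221, -0.975, -0.0], [-0.001, 0.0, -1.0]]
ft_force: [-0.6, -0.7, -1.6]
grip_width: 0.0445
gripper_force: 72.5
```

Run:
```python
from h import *
print(tool([.5355,-.001,.079])); o=env.observe(); print(o["grip_width"],o["gripper_force"])
```

```text
(array([-59.4, 342.8,  90.2]), np.float64(12.7), array([0.5178, 0.3465, 0.1691]))
0.044548533158270565 72.484130859375
```

{"api": "servo_tool", "payload": {
  "deltas": "0 0 0 0 0 0 0.107; 0 -2.5 38.5 0 0 0 0; 0 -2.5 38.5 0 0 0 0; 0 -2.5 38.5 0 0 0 0; 0 -2.5 38.5 0 0 0 0; 0 -2.5 38.5 0 0 0 0; 0 -2.5 38.5 0 0 0 0; 0 -2.5 38.5 0 0 0 0"
}}

```text
time_s: 29.55
position: [0.533, 0.0752, 0.1694]
tool_rot: [[0.993, 0.122, -0.0], [0.122, -0.993, 0.0], [-0.0, -0.0, -1.0]]
ft_force: [0.9, -0.2, -2.6]
grip_width: 0.0446
gripper_force: 72.4
```

{"api": "servo_tool", "payload": {
  "deltas": "0 -2.5 38.5 0 0 0 0; 0 -2.5 38.5 0 0 0 0; 0 0 0 35 0 0 0; 0 0 0 30 0 0 0; 0 0 0 0 0 0 0; 0 0 0 0 0 0 0; 0 0 0 0 0 0 0"
}}

```text
time_s: 30.13
position: [0.5386, 0.0001, 0.1059]
tool_rot: [[0.993, 0.122, 0.002], [0.122, -0.993, -0.0], [0.002, 0.001, -1.0]]
ft_force: [0.3, -1.1, -1.9]
grip_width: 0.0445
gripper_force: 72.7
```

Run:
```python
from h import *
print(tool([.5355,-.001,.0795])); o=env.observe(); print(o["grip_width"],o["gripper_force"])
```

```text
(array([-3.3,  0.7, 26.4]), np.float64(7.0), array([5.386e-01, 1.000e-04, 1.059e-01]))
0.044519795378315 72.67184257507324
```

{"api": "servo_tool", "payload": {
  "deltas": "0 -3 1 12 0 0 0; 0 0 0 10 0 0 0; 0 0 0 4.5 0 0 0; 0 0 0 0 0 0 0; 0 0 0 0 0 0 0; 1 0 0 0 0 0 0; 1 0 0 0 0 0 0; 1 0 0 0 0 0 0"
}}

```text
time_s: 30.8
position: [0.5353, -0.0014, 0.0782]
tool_rot: [[0.993, 0.122, 0.001], [0.122, -0.993, -0.0], [0.001, 0.0, -1.0]]
ft_force: [-0.9, -0.4, 0.4]
grip_width: 0.0783
gripper_force: 0.0
```

{"api": "servo_tool", "payload": {
  "deltas": "1 0 0 0 0 0 0; 1 0 0 -15 0 0 0; 1 0 0 -35 0 0 0; 1 0 0 -35 0 0 0; 1 -7.3 -39.3 0 0 0 0; 1 -7.3 -39.3 0 0 0 0; 1 -7.3 -39.3 0 0 0 0; 1 -7.3 -39.3 0 0 0 0"
}}

```text
time_s: 31.47
position: [0.4862, 0.1524, 0.1632]
tool_rot: [[0.993, 0.121, 0.001], [0.121, -0.993, 0.0], [0.001, -0.0, -1.0]]
ft_force: [-0.4, 1.0, 0.3]
grip_width: 0.0854
gripper_force: 0.0
```

{"api": "servo_tool", "payload": {
  "deltas": "1 -7.3 -39.3 0 0 0 0; 1 -7.3 -39.3 0 0 0 0; 1 -7.3 -39.3 0 0 0 0; 1 -7.3 -39.3 0 0 0 0; 1 -7.3 -39.3 0 0 0 0; 1 0 0 0 0 0 -0.117; 1 0 0 0 0 0 -0.117; 1 0 0 0 0 0 -0.117"
}}

```text
time_s: 32.13
position: [0.4264, 0.3425, 0.1628]
tool_rot: [[0.887, 0.462, -0.0], [0.462, -0.887, -0.0], [-0.0, 0.0, -1.0]]
ft_force: [-0.2, 1.1, 0.5]
grip_width: 0.085
gripper_force: 0.0
```

{"api": "servo_tool", "payload": {
  "deltas": "1 0 0 0 0 0 -0.117; 1 0 0 0 0 0 -0.117; 1 0 0 0 0 0 -0.117; 1 0 0 0 0 0 -0.117; 1 0 0 0 0 0 -0.117; 1 0 0 0 0 0 -0.117; 1 0 0 0 0 0 -0.117; 1 0 0 0 0 0 -0.117"
}}

```text
time_s: 32.8
position: [0.4269, 0.3417, 0.1629]
tool_rot: [[0.156, 0.988, 0.0], [0.988, -0.156, 0.0], [0.0, 0.0, -1.0]]
ft_force: [-0.4, -0.2, 0.3]
grip_width: 0.0855
gripper_force: 0.0
```

{"api": "servo_tool", "payload": {
  "deltas": "1 0 0 0 0 0 -0.117; 1 0 0 0 0 0 0; 1 0 0 0 0 0 0"
}}

```text
time_s: 33.05
position: [0.4269, 0.3417, 0.1629]
tool_rot: [[0.048, 0.999, 0.0], [0.999, -0.048, 0.0], [0.0, 0.0, -1.0]]
ft_force: [0.5, -0.5, -0.3]
grip_width: 0.0855
gripper_force: 0.0
```

Run:
```python
from h import *
print(tool([.4275,.342,.010]))
for c in ["scene","top"]:
    P=cloud(env.get_image(c)); [print(r) for r in comps(P,.09,.115,xl=(.4,.7),yl=(-.22,.22))]; [print(r) for r in comps(P,.02,.045,xl=(.3,.72),yl=(.2,.45))]
```

```text
(array([  0.3,   0.6, 152.9]), np.float64(87.2), array([0.4269, 0.3417, 0.1629]))
[ 6.039e+02  1.504e+02  1.297e+02  4.720e+01 -2.000e-01  9.930e+01
  7.970e+02]
[535.5  -1.1 128.9  47.    8.2  99.6 887. ]
[428.2 341.5 130.8  47.   87.4  32.4 497. ]
[6.022e+02 1.509e+02 1.262e+02 4.500e+01 1.000e-01 1.004e+02 7.240e+02]
[ 5.339e+02 -2.000e-01  1.293e+02  4.590e+01  8.100e+00  1.002e+02
  7.440e+02]
[426.4 337.  119.1  45.8  87.4  33.6 629. ]
```

{"api": "servo_tool", "payload": {
  "deltas": "1 0 0 38 0 0 0; 1 0 0 38 0 0 0; 1 0 0 35 0 0 0; 1 0 0 25 0 0 0; 1 0 0 12 0 0 0; 1 0 0 4 0 0 0; 1 0 0 0 0 0 0; 1 0 0 0 0 0 0"
}}

```text
time_s: 33.82
position: [0.4273, 0.3419, 0.0116]
tool_rot: [[0.046, 0.999, 0.001], [0.999, -0.046, 0.001], [0.001, 0.001, -1.0]]
ft_force: [0.4, 0.2, 0.3]
grip_width: 0.0851
gripper_force: 0.0
```

{"api": "servo_tool", "payload": {
  "deltas": "0 0 0 0 0 0 0; 0 0 0 0 0 0 0; 0 0 0 0 0 0 0; 0 0 0 0 0 0 0; 0 0 0 0 0 0 0; 0 0 0 0 0 0 0; 0 0 0 0 0 0 0; 0 0 0 0 0 0 0"
}}

```text
time_s: 34.48
position: [0.4273, 0.3419, 0.0119]
tool_rot: [[0.045, 0.999, 0.002], [0.999, -0.045, 0.001], [0.001, 0.002, -1.0]]
ft_force: [-0.8, -0.1, 6.4]
grip_width: 0.0448
gripper_force: 72.6
```

{"api": "servo_tool", "payload": {
  "deltas": "0 0 0 -20 0 0 0; 0 0 0 -38 0 0 0; 0 0 0 -38 0 0 0; 0 0 0 -38 0 0 0; 0 0 0 -25 0 0 0; 0 0 0 0 0 0 0.118; 0 0 0 0 0 0 0.118; 0 0 0 0 0 0 0.118"
}}

```text
time_s: 35.15
position: [0.4267, 0.3416, 0.1704]
tool_rot: [[0.394, 0.919, 0.001], [0.919, -0.394, 0.0], [0.001, 0.0, -1.0]]
ft_force: [-0.3, 0.4, -2.3]
grip_width: 0.0443
gripper_force: 72.4
```

{"api": "servo_tool", "payload": {
  "deltas": "0 0 0 0 0 0 0.118; 0 0 0 0 0 0 0.118; 0 0 0 0 0 0 0.118; 0 0 0 0 0 0 0.118; 0 0 0 0 0 0 0.118; 0 0 0 0 0 0 0.118; 0 0 0 0 0 0 0.118; 0 0 0 0 0 0 0.118"
}}

```text
time_s: 35.82
position: [0.4266, 0.3415, 0.1698]
tool_rot: [[0.976, 0.22, -0.0], [0.22, -0.976, -0.0], [-0.0, 0.0, -1.0]]
ft_force: [-0.8, 0.6, -2.3]
grip_width: 0.0448
gripper_force: 72.4
```

{"api": "servo_tool", "payload": {
  "deltas": "0 0 0 0 0 0 0.118; 0 0 0 0 0 0 0.118; 0 0 0 0 0 0 0; 0 0 0 0 0 0 0"
}}

```text
time_s: 36.15
position: [0.4267, 0.3416, 0.1698]
tool_rot: [[1.0, -0.005, -0.0], [-0.005, -1.0, -0.0], [-0.0, 0.0, -1.0]]
ft_force: [0.1, -0.1, -1.7]
grip_width: 0.0444
gripper_force: 72.3
```

Run:
```python
from h import *
print(tool([.556,-.1495,.079])); o=env.observe(); print(o["grip_width"],o["gripper_force"])
```

```text
(array([131.7, 490.4,  90.8]), np.float64(-0.3), array([0.4267, 0.3416, 0.1698]))
0.04442166328225741 72.31378555297852
```

{"api": "servo_tool", "payload": {
  "deltas": "0 10.1 37.7 0 0 0 0; 0 10.1 37.7 0 0 0 0; 0 10.1 37.7 0 0 0 0; 0 10.1 37.7 0 0 0 0; 0 10.1 37.7 0 0 0 0; 0 10.1 37.7 0 0 0 0; 0 10.1 37.7 0 0 0 0; 0 10.1 37.7 0 0 0 0"
}}

```text
time_s: 36.82
position: [0.5052, 0.0375, 0.17]
tool_rot: [[1.0, -0.004, 0.0], [-0.004, -1.0, 0.0], [0.0, -0.0, -1.0]]
ft_force: [1.1, 0.2, -1.9]
grip_width: 0.0446
gripper_force: 72.4
```

{"api": "servo_tool", "payload": {
  "deltas": "0 10.1 37.7 0 0 0 0; 0 10.1 37.7 0 0 0 0; 0 10.1 37.7 0 0 0 0; 0 10.1 37.7 0 0 0 0; 0 10.1 37.7 0 0 0 0; 0 0 0 35 0 0 0; 0 0 0 30 0 0 0; 0 0 0 0 0 0 0"
}}

```text
time_s: 37.48
position: [0.5514, -0.1489, 0.0996]
tool_rot: [[1.0, -0.006, -0.009], [-0.006, -1.0, 0.005], [-0.009, -0.005, -1.0]]
ft_force: [-1.0, 0.2, -2.6]
grip_width: 0.0445
gripper_force: 72.4
```

{"api": "servo_tool", "payload": {
  "deltas": "0 0 0 0 0 0 0"
}}

```text
time_s: 37.57
position: [0.5536, -0.1492, 0.1044]
tool_rot: [[1.0, -0.006, -0.003], [-0.006, -1.0, 0.001], [-0.003, -0.001, -1.0]]
ft_force: [-0.6, -0.4, -0.7]
grip_width: 0.0449
gripper_force: 72.4
```

Run:
```python
from h import *
print(tool([.556,-.1495,.0795])); o=env.observe(); print(o["grip_width"],o["gripper_force"])
p=env.get_image("scene"); save(p,"s4.png")
```

```text
(array([ 2.4,  0.3, 24.8]), np.float64(-0.3), array([ 0.5536, -0.1492,  0.1044]))
0.044904366419012985 72.4213457107544
```

View pics/s4.png

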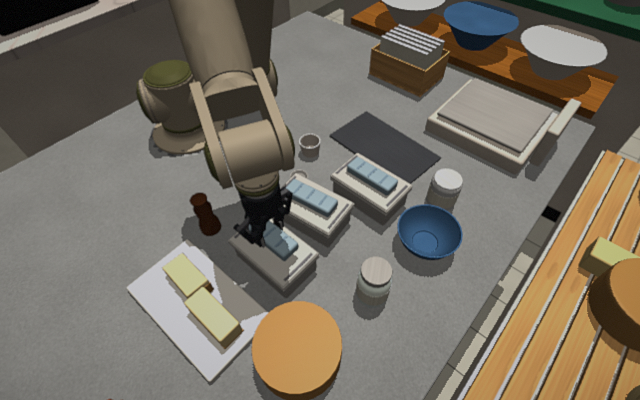

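The third pack is level over lid C at (272,240). The other two lie on their lids at (310,195) and (373,175), and the cheeses are on the board.

{"api": "servo_tool", "payload": {
  "deltas": "0 1 0 12 0 0 0; 0 0 0 10 0 0 0; 0 0 0 3.5 0 0 0; 0 0 0 0 0 0 0; 0 0 0 0 0 0 0; 1 0 0 0 0 0 0; 1 0 0 0 0 0 0; 1 0 0 0 0 0 0"
}}

```text
time_s: 38.28
position: [0.5554, -0.1496, 0.08]
tool_rot: [[1.0, -0.008, 0.001], [-0.008, -1.0, -0.001], [0.001, 0.001, -1.0]]
ft_force: [0.1, 0.1, 0.1]
grip_width: 0.079
gripper_force: 0.0
```

{"api": "servo_tool", "payload": {
  "deltas": "1 0 0 0 0 0 0; 1 0 0 -15 0 0 0; 1 0 0 -35 0 0 0; 1 0 0 -38 0 0 0; 1 -30 -15 -20 0 0 0; 1 -35 -10 0 0 0 0; 1 -35 -10 0 0 0 0; 1 -35 -10 0 0 0 0"
}}

```text
time_s: 38.95
position: [0.419, -0.1028, 0.1876]
tool_rot: [[1.0, -0.008, 0.001], [-0.008, -1.0, -0.001], [0.001, 0.001, -1.0]]
ft_force: [0.7, -0.3, 1.0]
grip_width: 0.0851
gripper_force: 0.0
```

{"api": "servo_tool", "payload": {
  "deltas": "1 0 0 0 0 0 0; 1 0 0 0 0 0 0; 1 0 0 0 0 0 0; 1 0 0 0 0 0 0"
}}

```text
time_s: 39.28
position: [0.4215, -0.1039, 0.1875]
tool_rot: [[1.0, -0.008, 0.001], [-0.008, -1.0, -0.001], [0.001, 0.001, -1.0]]
ft_force: [-0.0, -1.0, -0.1]
grip_width: 0.0859
gripper_force: 0.0
```

Run:
```python
from h import *
p=env.get_image("scene"); save(p,"s5.png"); P=cloud(p)
for b in [(.09,.115),(.07,.08)]: [print(b,r) for r in comps(P,*b,xl=(.4,.7),yl=(-.22,.22))]
[print(r) for r in comps(P,.035,.08,xl=(.35,.66),yl=(-.42,-.24),amin=100)]
```

```text
(0.09, 0.115) [603.6 150.3 130.3  47.6  -0.8  99.4 797. ]
(0.09, 0.115) [535.7  -1.8 129.3  46.6   8.1  99.5 885. ]
(0.09, 0.115) [ 5.565e+02 -1.493e+02  1.295e+02  4.620e+01  3.000e-01  9.950e+01
  1.121e+03]
(0.07, 0.08) [ 6.040e+02  1.486e+02  1.803e+02  1.123e+02 -9.000e-01  7.470e+01
  1.386e+03]
(0.07, 0.08) [ 536.6   -1.7  178.5  111.8    6.6   74.7 1599. ]
(0.07, 0.08) [ 5.566e+02 -1.502e+02  1.790e+02  1.113e+02 -2.000e-01  7.470e+01
  2.199e+03]
[ 514.3 -327.5  235.8   65.6   -8.4   62.3 2708. ]
```

View pics/s5.png

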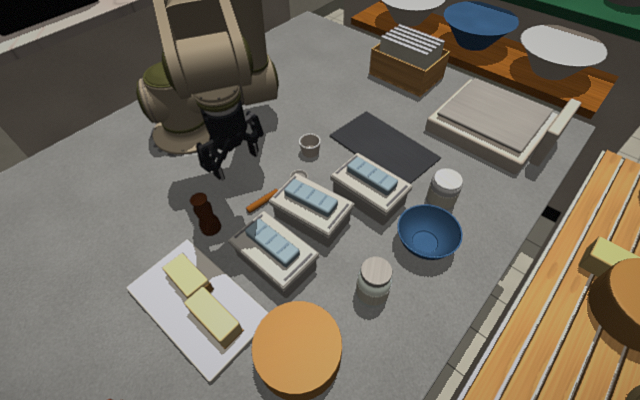

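The packs lie centred on all three closed lids, both cheeses are on the board at (185,275) and (213,315), and the arm is clear. Handing in.

```bash
python3 -c "
from rig import env
print(env.close_job())"
```

```text
the job is handed in; nothing more can be done
None
```

The job is handed in, and the verdict was not shown: both cheeses present (cheese1 and cheese3) are on the board, all three lids are home, and a cold pack lies centred and lengthways on each; lid A went home early through a mistaken downward move while I was gripping cheese1, and I saw no harm from it.

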